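Line up the lens cells on the optical rail by size

TASK

Lay the four lens cells out on the optical rail in order of diameter: the largest on the carrier next to the red end stop, then each next smaller one on the next carrier, the smallest farthest from the red stop. Each should lie flat and centred on its carrier's round white pad, one per carrier, and be let go.

Things in the scene. Friction and masses are not known exactly. Their poses are not given: they have to be found in the camera images.
- lens_54: lens in a round black knurled ring mount, 54 mm in diameter and 18 mm high, loose, lying flat on the bench with its axis upright; origin at the centre of its underside, z up along its axis. Grip the rim across a diameter.
- lens_44: lens in a round black knurled ring mount, 44 mm in diameter and 16 mm high, loose, lying flat on the bench with its axis upright; origin at the centre of its underside, z up along its axis. Grip the rim across a diameter.
- lens_34: lens in a round black knurled ring mount, 34 mm in diameter and 14 mm high, loose, lying flat on the bench with its axis upright; origin at the centre of its underside, z up along its axis. Grip the rim across a diameter.
- lens_28: lens in a round black knurled ring mount, 28 mm in diameter and 11 mm high, loose, lying flat on the bench with its axis upright; origin at the centre of its underside, z up along its axis. Grip the rim across a diameter.
- carrier_1: fixed carrier on the rail, number 1 of four alike, counted from the left (+y) end, about 80 mm apart: dark saddle 68 x 58 mm, 10 mm high, with a flat round white pad 58 mm in diameter on it. Origin at the centre of its underside, 22 mm over the bench; pad top 14 mm above the origin (36 mm over the bench). y along the rail, x square across it.
- carrier_2: fixed carrier on the rail, number 2 of four alike, counted from the left (+y) end, about 80 mm apart: dark saddle 68 x 58 mm, 10 mm high, with a flat round white pad 58 mm in diameter on it. Origin at the centre of its underside, 22 mm over the bench; pad top 14 mm above the origin (36 mm over the bench). y along the rail, x square across it.
- carrier_3: fixed carrier on the rail, number 3 of four alike, counted from the left (+y) end, about 80 mm apart: dark saddle 68 x 58 mm, 10 mm high, with a flat round white pad 58 mm in diameter on it. Origin at the centre of its underside, 22 mm over the bench; pad top 14 mm above the origin (36 mm over the bench). y along the rail, x square across it.
- carrier_4: fixed carrier on the rail, number 4 of four alike, counted from the left (+y) end, about 80 mm apart: dark saddle 68 x 58 mm, 10 mm high, with a flat round white pad 58 mm in diameter on it. Origin at the centre of its underside, 22 mm over the bench; pad top 14 mm above the origin (36 mm over the bench). y along the rail, x square across it.
- rail: fixed aluminium rail lying on the bench, 400 mm long, 60 mm wide, 22 mm high, carrying the four carriers and an end stop at each end; origin at the centre of its underside, y axis along it
- red_stop: red plastic end stop fixed on one end of the rail, 56 mm across the rail, 24 mm along it, 24 mm high (top 46 mm over the bench); origin at the centre of its underside. It may be at the left or the right end (a black stop of the same shape is at the other); its centre is about 63 mm from that of the nearest carrier.

How it is judged:
At the end, for the whole second after the job is handed in: Counting carriers from the red stop, lens_54 lies on the first, lens_44 on the second, lens_34 on the third and lens_28 on the fourth; each centre within 12 mm of its carrier's centre in plan, underside on the pad (within 4 mm), tilted less than 0.1 rad, at rest and not touched by the fingers (((horizontal distance between lens_54 and carrier_1 below 0.012 m and z of lens_54 in the frame of carrier_1 between 0.01 and 0.018 m) or (horizontal distance between lens_54 and carrier_2 below 0.012 m and z of lens_54 in the frame of carrier_2 between 0.01 and 0.018 m) or (horizontal distance between lens_54 and carrier_3 below 0.012 m and z of lens_54 in the frame of carrier_3 between 0.01 and 0.018 m) or (horizontal distance between lens_54 and carrier_4 below 0.012 m and z of lens_54 in the frame of carrier_4 between 0.01 and 0.018 m)) and horizontal distance between lens_54 and red_stop between 0.033 and 0.093 m and angle between each of lens_54, lens_44, lens_34, lens_28's own z axis and vertical below 0.1 rad and linear speed of each of lens_54, lens_44, lens_34, lens_28 below 0.01 m/s and angular speed of each of lens_54, lens_44, lens_34, lens_28 below 0.1 rad/s and contact force between each of lens_54, lens_44, lens_34, lens_28 and the fingers below 0.05 N and ((horizontal distance between lens_44 and carrier_1 below 0.012 m and z of lens_44 in the frame of carrier_1 between 0.01 and 0.018 m) or (horizontal distance between lens_44 and carrier_2 below 0.012 m and z of lens_44 in the frame of carrier_2 between 0.01 and 0.018 m) or (horizontal distance between lens_44 and carrier_3 below 0.012 m and z of lens_44 in the frame of carrier_3 between 0.01 and 0.018 m) or (horizontal distance between lens_44 and carrier_4 below 0.012 m and z of lens_44 in the frame of carrier_4 between 0.01 and 0.018 m)) and horizontal distance between lens_44 and red_stop between 0.113 and 0.173 m and ((horizontal distance between lens_34 and carrier_1 below 0.012 m and z of lens_34 in the frame of carrier_1 between 0.01 and 0.018 m) or (horizontal distance between lens_34 and carrier_2 below 0.012 m and z of lens_34 in the frame of carrier_2 between 0.01 and 0.018 m) or (horizontal distance between lens_34 and carrier_3 below 0.012 m and z of lens_34 in the frame of carrier_3 between 0.01 and 0.018 m) or (horizontal distance between lens_34 and carrier_4 below 0.012 m and z of lens_34 in the frame of carrier_4 between 0.01 and 0.018 m)) and horizontal distance between lens_34 and red_stop between 0.193 and 0.253 m and ((horizontal distance between lens_28 and carrier_1 below 0.012 m and z of lens_28 in the frame of carrier_1 between 0.01 and 0.018 m) or (horizontal distance between lens_28 and carrier_2 below 0.012 m and z of lens_28 in the frame of carrier_2 between 0.01 and 0.018 m) or (horizontal distance between lens_28 and carrier_3 below 0.012 m and z of lens_28 in the frame of carrier_3 between 0.01 and 0.018 m) or (horizontal distance between lens_28 and carrier_4 below 0.012 m and z of lens_28 in the frame of carrier_4 between 0.01 and 0.018 m)) and horizontal distance between lens_28 and red_stop between 0.273 and 0.333 m).
It also fails if it takes over 88 s, if anything falls off the work surface, if the arm or the gripper's body presses on something with over 40 N, if the wrist force passes 120 N, or if a joint passes its speed limit or range.

ROBOT

A 6-joint arm with a two-finger parallel gripper is mounted at the origin on a cart in front of the work surface, level with it; the furniture and walls round the work are solid. World frame = base frame: x ahead of the robot, y to its left, z up, the work surface at z = 0. Lengths are in m, angles in rad, forces in N, time in s.
With the tool pointing down it reaches from about 0.225 to 0.875 m from the base axis. Payload 3.4 kg.
Tool frame: the origin (TCP) lies on the centre line of the jaws, within the pads' length; the fingertips stand 22 mm ahead of it and the grasp point (between the pads) lies 3 mm ahead of it; z points along the fingers, y is the line along which they close (so a half turn about z gives the same grasp; the last joint's range is limited). The gripper opens to 85 mm and grips with 20 to 120 N. Pads are 22 mm wide; open, the fingers measure 114 mm over their backs; the gripper's body (76 mm by 85 mm) begins 54 mm behind the grasp point. The pads swing forward as they close: fully open they stand 13 mm farther back than shut.
Start: joints at [1.17, 0.276, 1.505, -0, 1.361, -0.121], TCP at [0.159, 0.553, 0.253] pointing down, gripper open.
Joint ranges: [-2.89, 2.89], [-0.75, 2.08], [0.22, 2.7], [-1.18, 4.32], [0.11, 2.71], [-2.7, 2.7]. Speed limits (rad/s): [2.57, 2.57, 3.14, 3.14, 3.14, 3.14].

INTERFACE

Orientations are given as a unit quaternion [w, x, y, z].
In Python, from rig import manip gives the robot as it stands.
- The arm moves only by the tool tcp_steps, called after ">>>" in YAML: its name, and indented under it one key for each argument. Schema: {"type":"object","properties":{"offsets":{"type":"object","properties":{"motion":{"type":"array","items":{"type":"array","items":{"type":"number"},"minItems":4,"maxItems":4},"minItems":1,"maxItems":5}},"additionalProperties":false,"required":["motion"]},"jaw":{"type":"number"},"squeeze":{"type":"number"},"only":{"type":"string"},"quiet":{"type":"boolean"},"lines":{"type":"string"}},"required":["offsets"],"additionalProperties":false}. offsets is an object whose key "motion" holds a list of rows, 1 to 5 of them, each of 4 numbers: dx, dy, dz in m, then a turn about the tool's z in rad; each row shifts and turns the commanded pose from where the row before left it, along the tool's axes as they then stand; what a row does not reach is not made up. A row lasts 1/12 s, in which the tool goes at most 0.0417 m and 0.125 rad, less where a joint would pass 70% of its speed; a pose out of reach is approached as far as the arm can. jaw is the finger opening in m, set as the call begins (left out keeps the last). The fingers move at their own pace and stop on an object; squeeze is the grip in N (left out, the last holds). Time passes only in rows, so rows that do not move let the fingers close. The tool returns the time, the measured TCP pose, the force, the opening and the grip force at its end. only (a regular expression) keeps the lines of the reply that match it, lines (a string "A,B") keeps lines A to B, and quiet returns only ok. Input that does not fit is refused with a message, and nothing moves.
- manip.get_state(): the state, without advancing time (a new reading comes with each control period).
- manip.get_image(name): name is "side" or "top" or "wrist"; returns a dict with "img" (384x512x3 uint8, red, green, blue), "camera_matrix" (3x3 intrinsics, pixels), "k1" (the pictures are not rectified: a ray, as slopes to the right and down, at radius r is drawn at 1 + k1 r^2 times it, then the intrinsics apply), "T" (4x4, takes a point from camera to world coordinates); the wrist camera has in their place "hand_eye" (4x4, takes a point from camera to tool coordinates, whose origin is the TCP and whose axes are the flange's). Camera axes: x right, y down, z forward; pixel columns grow to the right and rows downward; lengths in m; the calibration is good to about 2 mm. A picture is of the moment at which its call begins: read the wrist's pose just before it. There is no depth.
- manip.sign_off(): hands the job in; it is judged then, once.
The state is a dict: "clock": time; "qpos": joint angles; "qd": joint speeds; "effort": joint torques, N m; "position": TCP position; "ee_rot": TCP orientation; "contact_force": force on the tool from outside, world axes, zero at the start; "moment": the same for the moment, N m; "width": finger opening in m; "gripper_force": force on a finger pad.
Only numpy, scipy, OpenCV 4.12 (cv2) and the standard library are available. Lean on these libraries where they do the work, as an engineer would, in place of code of your own. Each camera call takes 0.05 s, during which the arm holds its last target. There are 200 camera calls.

## Working session

There is one attempt and no reset: what is moved stays moved. The work goes in short steps, Python scripts to look and compute and a tool call to move; the robot and the scene stay as the last step left them, time stands still between calls to the robot, and variables do not carry over. Pictures are saved under pics/ and viewed, at most 14 in all, crops included, and the job is handed in when it is done.

```bash
ls; mkdir -p pics
```

Run:
```python
from rig import manip
import cv2
s=manip.get_state();print(s)
for n in("top","side"):
    d=manip.get_image(n);cv2.imwrite(f"pics/{n}0.png",d["img"][:,:,::-1]);print(n,d["camera_matrix"],d["k1"],d["T"])
d=manip.get_image("wrist");print(d["hand_eye"])
```

```text
pics
rig.py
{'clock': 0.0, 'qpos': array([ 1.17002585e+00,  2.76604873e-01,  1.50616488e+00, -1.07170155e-05,
        1.36070427e+00, -1.20985470e-01]), 'qd': array([-3.45837935e-04,  1.08347497e-03,  6.45935004e-04, -1.67020180e-05,
        2.01619115e-04,  1.18602862e-03]), 'effort': array([ 2.38090269e-05, -4.16760743e+01, -2.45808828e+01,  1.02740984e-05,
        1.08817298e-02, -1.78116449e-05]), 'position': array([0.15858792, 0.5521726 , 0.2524214 ]), 'ee_rot': array([-2.37567521e-04,  1.39435498e-01,  9.90230709e-01, -9.10207324e-04]), 'contact_force': array([ 0.61205844,  0.30139823, -0.28975754]), 'moment': array([ 0.02285007, -0.00198505, -0.01216531]), 'gripper_force': 0.0, 'width': 0.08556038720202154}
top [[409.77985856   0.         259.10183974]
 [  0.         409.77985856 188.77479051]
 [  0.           0.           1.        ]] 0.01116047834816125 [[ 0.0165211  -0.98548022  0.16898461  0.32146316]
 [-0.99986146 -0.01594067  0.00479096 -0.00298656]
 [-0.00202767 -0.16904035 -0.98560705  1.18897657]
 [ 0.          0.          0.          1.        ]]
side [[362.82923659   0.         255.95433103]
 [  0.         362.82923659 186.41595483]
 [  0.           0.           1.        ]] -0.06751682643791193 [[-0.96473503 -0.16985001  0.20109025  0.34698992]
 [-0.26261935  0.56938159 -0.77899659  0.66042251]
 [ 0.01781549 -0.80433549 -0.59390826  0.57248487]
 [ 0.          0.          0.          1.        ]]
[[ 1.50571507e-04 -9.64911102e-01 -2.62576737e-01  6.40027673e-02]
 [ 9.99999479e-01 -1.19780637e-04  1.01360500e-03 -1.58039407e-05]
 [-1.00949033e-03 -2.62576753e-01  9.64910581e-01 -1.20520811e-01]
 [ 0.00000000e+00  0.00000000e+00  0.00000000e+00  1.00000000e+00]]
```
View pics/top0.png

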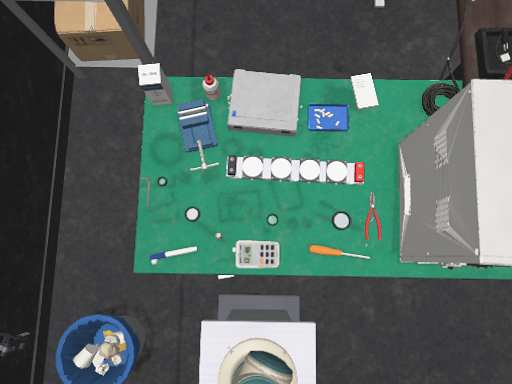

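View pics/side0.png

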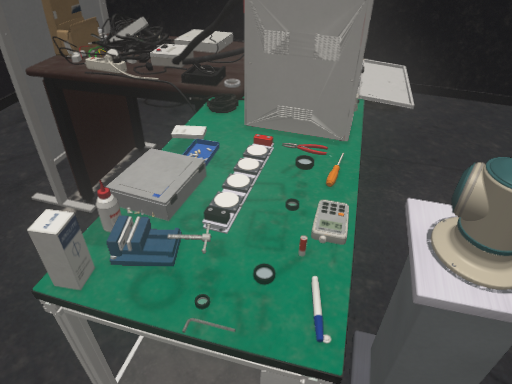

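Top view: rail with four white pads at about (253,168), (282,169), (310,170), (337,171). The red stop is at (360,173), the -y end, so carrier 4 takes lens_54. Lenses: 54 at (341,220), 44 at (193,214), 34 at (272,219), 28 at (163,181). The side view agrees, with the red stop at the far end.

Create h.py:
```python
import numpy as np, cv2
from scipy.spatial.transform import Rotation as R
from rig import manip
def pose():
    s=manip.get_state(); T=np.eye(4); T[:3,3]=s["position"]; T[:3,:3]=R.from_quat(np.roll(s["ee_rot"],-1)).as_matrix(); return T
def look(n):
    P=pose(); d=manip.get_image(n); d["T"]=P@d["hand_eye"] if n=="wrist" else d["T"]; return d
def plane(d,uv,z):
    p=cv2.undistortPoints(np.array(uv,float).reshape(-1,1,2),d["camera_matrix"],np.array([d["k1"],0,0,0.]))[:,0]
    r=np.c_[p,np.ones(len(p))]@d["T"][:3,:3].T; o=d["T"][:3,3]
    return o+r*((z-o[2])/r[:,2])[:,None]
def pix(d,X):
    c=(np.array(X)-d["T"][:3,3])@d["T"][:3,:3]; return cv2.projectPoints(c.reshape(-1,1,3),np.zeros(3),np.zeros(3),d["camera_matrix"],np.array([d["k1"],0,0,0.]))[0][:,0]
def circ(d,mask,z):
    "blobs in mask -> centre & diameter in plane z"
    out=[]
    for c in cv2.findContours(mask.astype(np.uint8),cv2.RETR_EXTERNAL,cv2.CHAIN_APPROX_NONE)[0]:
        if len(c)<12: continue
        w=plane(d,c[:,0],z)[:,:2].astype(np.float32); h=cv2.convexHull(w); (x,y),r=cv2.minEnclosingCircle(h)
        out.append((x,y,2*r,cv2.contourArea(h)/(np.pi*r*r),*c[:,0].mean(0)))
    return np.array(out)
def dark(d): return d["img"].max(2)<60
def white(d): return d["img"].min(2)>200
def red(d):
    i=d["img"].astype(int); return (i[:,:,0]>130)&(i[:,:,1]<70)&(i[:,:,2]<70)
```

Run:
```python
from h import *
np.set_printoptions(precision=4,suppress=True)
d=look("top")
for n,m,z,a,b in(("dark",dark(d),.014,.02,.07),("white",white(d),.036,.045,.075),("red",red(d),.046,.03,.09)):
    c=circ(d,m,z); print(n);print(c[(c[:,2]>a)&(c[:,2]<b)&(c[:,3]>.3)])
cv2.imwrite("pics/c.png",cv2.resize(d["img"][150:240,140:380,::-1],None,fx=3,fy=3))
```

```text
dark
[[  0.0026   0.3293   0.0209   0.4354 135.1667 377.1111]
 [  0.0066  -0.2164   0.0428   0.427  337.4706 378.6667]
 [  0.0115  -0.3442   0.0383   0.4968 385.0488 377.1463]
 [  0.0277  -0.612    0.0367   0.5642 484.9649 376.0175]
 [  0.0356  -0.4681   0.0271   0.4951 430.     369.3929]
 [  0.0462  -0.3653   0.0264   0.4364 392.2069 365.    ]
 [  0.0581  -0.6341   0.0255   0.3514 492.1    362.7   ]
 [  0.0703  -0.6685   0.0269   0.3612 504.2083 357.9167]
 [  0.0856  -0.6255   0.0246   0.5202 488.9615 351.5   ]
 [  0.1106  -0.5898   0.0248   0.355  474.3333 341.2222]
 [  0.1146  -0.4496   0.0203   0.3277 422.1667 338.3889]
 [  0.1076  -0.4976   0.0538   0.5449 440.5921 341.7763]
 [  0.1079  -0.304    0.0368   0.3859 368.7778 340.1111]
 [  0.1275  -0.5724   0.0233   0.5857 467.7857 334.8929]
 [  0.1559  -0.2835   0.0266   0.3713 361.     322.3077]
 [  0.1752   0.3324   0.0382   0.4809 137.2432 310.1351]
 [  0.9067  -0.2338   0.0366   0.7025 338.0323  66.871 ]
 [  0.9812  -0.2767   0.024    0.4639 352.      44.5238]
 [  0.9834  -0.1965   0.0259   0.3502 326.      43.7368]
 [  0.9809   0.0833   0.0283   0.3533 235.6522  41.913 ]
 [  1.0024  -0.1831   0.0239   0.4262 322.1667  36.3889]
 [  1.0383  -0.4189   0.026    0.3143 398.      27.6667]
 [  1.0314   0.1731   0.0326   0.7993 207.2759  26.8966]
 [  1.0479  -0.2006   0.0352   0.5793 327.6207  23.5517]
 [  1.0639  -0.4416   0.0281   0.4733 404.32    20.68  ]
 [  1.0752   0.3097   0.0316   0.5305 164.6522  13.7391]
 [  1.0921  -0.2429   0.0233   0.3881 340.625   11.0625]
 [  1.1167  -0.2872   0.0501   0.3275 353.875    4.225 ]]
white
[[  0.0459   0.4186   0.0565   0.4158  97.931  363.1724]
 [  0.0568   0.4649   0.0477   0.6263  82.     357.4146]]
red
[]
```

View pics/c.png

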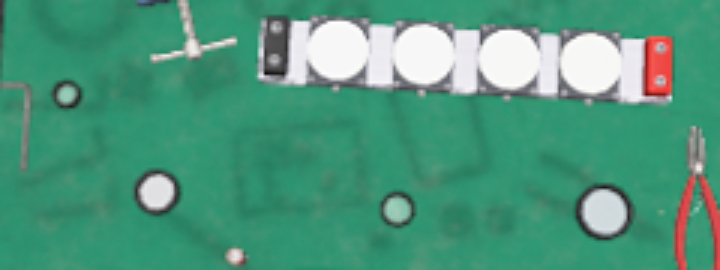

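The crop confirms the order and shows nothing against the lenses. My thresholds were too strict, so I'll use non-green blobs for the lenses and a higher white level for the pads.

Add to h.py:
```python
def nongreen(d):
    i=d["img"].astype(int); return ~((i[:,:,1]>1.35*i[:,:,0])&(i[:,:,1]>70))
def dark(d):
    i=d["img"]; return i.max(2)<95
def white(d): return d["img"].min(2)>232
def red(d):
    i=d["img"].astype(int); return (i[:,:,0]>150)&(i[:,:,1]<100)&(i[:,:,2]<100)
```

Run:
```python
from h import *
np.set_printoptions(precision=4,suppress=True)
d=look("top")
for n,m,z,a,b in(("ng",nongreen(d),.014,.02,.07),("dark",dark(d),.014,.02,.07),("white",white(d),.036,.045,.075),("red",red(d),.046,.03,.09)):
    c=circ(d,m,z); print(n);print(c[(c[:,2]>a)&(c[:,2]<b)&(c[:,3]>.5)&(c[:,0]>.2)&(c[:,0]<.75)&(abs(c[:,1])<.4)])
for u,v in((341,220),(193,214),(272,219),(163,181)): print(d["img"][v-10:v+11:2,u].tolist())
```

```text
ng
[[  0.3874   0.1166   0.0206   0.6694 218.3333 235.2778]
 [  0.4342  -0.0359   0.0321   0.8828 272.4894 218.9362]
 [  0.4347  -0.2337   0.0532   0.9108 340.98   220.44  ]
 [  0.4471   0.1953   0.0425   0.8958 191.8462 213.6923]
 [  0.5411   0.2866   0.0268   0.813  161.8261 181.2174]]
dark
[[  0.4344  -0.0359   0.0332   0.8704 272.     219.4333]
 [  0.4354  -0.2334   0.0542   0.9318 340.8235 220.2549]
 [  0.4469   0.1948   0.0437   0.9031 192.0976 213.7805]
 [  0.5409   0.2872   0.0278   0.8415 161.84   181.16  ]]
white
[]
red
[]
[[53, 153, 117], [30, 23, 26], [212, 222, 226], [209, 218, 222], [208, 217, 221], [209, 218, 222], [208, 218, 221], [209, 218, 222], [213, 223, 226], [107, 109, 113], [47, 138, 105]]
[[47, 148, 114], [52, 110, 90], [180, 177, 181], [226, 226, 228], [224, 224, 226], [225, 225, 227], [224, 224, 227], [234, 233, 235], [61, 55, 58], [42, 129, 100], [46, 144, 111]]
[[49, 149, 114], [47, 146, 113], [43, 127, 98], [100, 119, 112], [143, 201, 180], [154, 202, 183], [156, 202, 181], [143, 187, 167], [43, 70, 59], [61, 150, 117], [57, 146, 114]]
[[46, 147, 113], [53, 149, 115], [52, 152, 117], [46, 68, 58], [131, 185, 165], [144, 201, 179], [136, 180, 162], [33, 23, 27], [52, 143, 111], [55, 147, 114], [57, 150, 116]]
```

Run:
```python
from h import *
np.set_printoptions(precision=4,suppress=True)
d=look("top"); i=d["img"]
print(i[170,240:370:2].tolist())
for th in(236,240,244):
    c=circ(d,i.min(2)>th,.036); print(th);print(c[(c[:,0]>.45)&(c[:,0]<.75)&(abs(c[:,1])<.4)])
c=circ(d,red(d),.046);print(c[(c[:,0]>.45)&(c[:,0]<.75)&(abs(c[:,1])<.4)])
```

```text
[[236, 235, 240], [182, 179, 188], [251, 251, 250], [247, 247, 247], [247, 247, 247], [247, 247, 247], [247, 247, 247], [247, 247, 247], [247, 247, 247], [247, 247, 247], [249, 249, 249], [202, 198, 207], [236, 235, 240], [236, 234, 239], [236, 235, 240], [214, 213, 221], [250, 250, 249], [247, 247, 247], [247, 247, 247], [247, 247, 247], [247, 247, 247], [247, 247, 247], [247, 247, 247], [247, 247, 247], [247, 247, 247], [246, 246, 245], [236, 235, 240], [235, 234, 239], [235, 234, 239], [224, 223, 231], [247, 246, 246], [247, 247, 247], [247, 247, 246], [247, 247, 246], [247, 247, 246], [247, 247, 246], [247, 247, 246], [247, 247, 246], [247, 247, 246], [247, 247, 247], [227, 225, 231], [235, 234, 239], [236, 234, 240], [201, 199, 201], [248, 248, 247], [247, 247, 246], [247, 247, 246], [247, 247, 246], [247, 247, 246], [247, 247, 246], [247, 247, 246], [247, 246, 246], [247, 247, 246], [246, 246, 245], [234, 233, 238], [234, 233, 238], [235, 234, 240], [187, 168, 176], [231, 64, 61], [241, 81, 77], [238, 75, 69], [241, 69, 65], [63, 117, 90], [56, 153, 117], [62, 153, 119]]
236
[[
[... 506 characters left out ...]
6  ]]
240
[[  0.5567  -0.0166   0.0184   0.2851 265.625  176.6875]
 [  0.5755  -0.2194   0.0565   0.9185 336.5577 170.5769]
 [  0.5787  -0.1416   0.0565   0.9276 309.3396 169.2075]
 [  0.5819  -0.0586   0.0561   0.9328 280.7736 167.6981]
 [  0.5854   0.024    0.0586   0.8765 252.1154 166.0385]
 [  0.7364   0.2023   0.0756   0.0515 192.5    115.02  ]]
244
[[  0.5755  -0.219    0.0559   0.9138 336.3333 170.7059]
 [  0.5786  -0.1412   0.056    0.9278 309.3208 169.1887]
 [  0.5821  -0.0589   0.0559   0.9236 280.7736 167.6792]
 [  0.5855   0.0238   0.0558   0.9226 252.0769 166.0192]
 [  0.7364   0.2023   0.0756   0.0414 192.5    115.12  ]]
[[  0.5721  -0.2844   0.056    0.4671 359.3333 171.4583]]
```

Lens centres and sizes match the given ones, as do the pads (56–58 mm wide, about 81 mm apart). lens_28 is nearest, so I'll turn the jaws to close along world x, which makes tool x = +y, tool y = +x and z down. Then I'll fly over it.

>>> tcp_steps:
  offsets: {"motion": [[0,0,0,0.125],[0,0,0,0.125],[0,0,0,0.125],[0,0,0,0.125],[0,0,0,0.125]]}
  jaw: 0.05
  quiet: true

```text
ok
```

>>> tcp_steps:
  offsets: {"motion": [[0,0,0,0.125],[0,0,0,0.125],[0,0,0,0.125],[0,0,0,0.125],[0,0,0,0.125]]}
  quiet: true

```text
ok
```

>>> tcp_steps:
  offsets: {"motion": [[0,0,0,0.041],[0,0,0,0]]}

```text
clock: 1.3
position: [0.1588, 0.5526, 0.2532]
ee_rot: [0.0, 0.707, 0.707, -0.0]
contact_force: [0.6, 0.8, -0.3]
width: 0.0502
gripper_force: 0.0
```

>>> tcp_steps:
  offsets: {"motion": [[-0.0177,0.0255,0.0073,0],[-0.0177,0.0255,0.0073,0],[-0.0177,0.0255,0.0073,0],[-0.0177,0.0255,0.0073,0],[-0.0177,0.0255,0.0073,0]]}

```text
clock: 1.72
position: [0.2872, 0.4633, 0.2166]
ee_rot: [-0.0, 0.706, 0.708, 0.0]
contact_force: [-0.2, 0.7, -0.9]
width: 0.0499
gripper_force: 0.0
```

>>> tcp_steps:
  offsets: {"motion": [[-0.0177,0.0255,0.0073,0],[-0.0177,0.0255,0.0073,0],[-0.0177,0.0255,0.0073,0],[-0.0177,0.0255,0.0073,0],[-0.0177,0.0255,0.0073,0]]}

```text
clock: 2.13
position: [0.4149, 0.3747, 0.1801]
ee_rot: [-0.0, 0.707, 0.708, 0.0]
contact_force: [0.4, -0.3, 0.2]
width: 0.0501
gripper_force: 0.0
```

>>> tcp_steps:
  offsets: {"motion": [[-0.0177,0.0255,0.0073,0],[-0.0177,0.0255,0.0073,0],[-0.0177,0.0255,0.0073,0],[-0.0177,0.0255,0.0073,0],[-0.0177,0.0255,0.0073,0]]}

```text
clock: 2.55
position: [0.5425, 0.2861, 0.1435]
ee_rot: [-0.0, 0.707, 0.708, 0.0]
contact_force: [0.0, 1.0, 0.1]
width: 0.05
gripper_force: 0.0
```

>>> tcp_steps:
  offsets: {"motion": [[0,0,0,0],[0,0,0,0]]}

```text
clock: 2.72
position: [0.5423, 0.286, 0.1429]
ee_rot: [-0.0, 0.708, 0.706, -0.001]
contact_force: [-0.9, 0.5, 0.5]
width: 0.0499
gripper_force: 0.0
```

Run:
```python
from h import *
np.set_printoptions(precision=4,suppress=True)
print(pose())
d=look("wrist")
for m in(nongreen(d),dark(d)):
    c=circ(d,m,.011);print(c[(c[:,2]>.02)&(c[:,2]<.07)] if len(c) else c)
cv2.imwrite("pics/w1.png",d["img"][:,:,::-1])
```

```text
[[ 0.0018  1.     -0.0013  0.5423]
 [ 1.     -0.0018 -0.0003  0.286 ]
 [-0.0003 -0.0013 -1.      0.1429]
 [ 0.      0.      0.      1.    ]]
[[  0.5445   0.2902   0.0274   0.9169 254.7662 186.8182]
 [  0.7822   0.3009   0.0616   0.1808 506.2681 174.7681]
 [  0.3553   0.4229   0.0505   0.6478  20.6257  25.4413]]
[[  0.2821   0.1896   0.0475   0.2602   4.918  281.5164]
 [  0.3518   0.2315   0.0586   0.0536  63.9048 242.7524]
 [  0.544    0.2901   0.0281   0.9208 254.6026 186.9359]
 [  0.3386   0.2905   0.0442   0.0711  38.7111 186.5   ]]
```

View pics/w1.png

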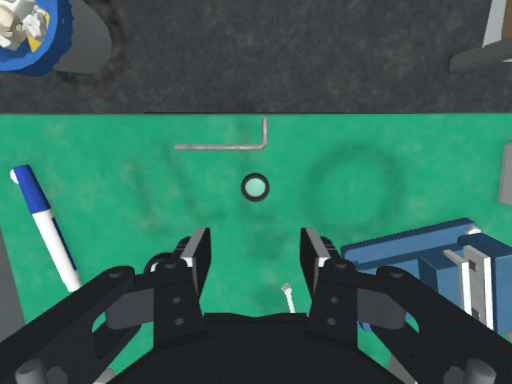

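Lens_28 sits at pixel (255,187) between the open fingers. The wrist camera puts it at (0.544, 0.290), within 3 mm of the top view, with a measured diameter of 28 mm. I'll go down and grip it.

>>> tcp_steps:
  offsets: {"motion": [[0.003,0.0015,0.029,0],[0,0,0.03,0],[0,0,0.03,0],[0,0,0.02,0],[0,0,0.01,0]]}
  quiet: true

```text
ok
```

>>> tcp_steps:
  offsets: {"motion": [[0,0,0,0],[0,0,0,0],[0,0,0,0],[0,0,0,0],[0,0,0,0]]}
  jaw: 0.02
  squeeze: 40

```text
clock: 3.6
position: [0.5437, 0.2906, 0.0264]
ee_rot: [0.001, 0.707, 0.707, 0.001]
contact_force: [-0.6, -0.5, -0.3]
width: 0.0244
gripper_force: 38.9
```

>>> tcp_steps:
  offsets: {"motion": [[0,0,0,0],[0,0,0,0],[0,0,0,0],[0,0,0,0],[0,0,0,0]]}

```text
clock: 4.02
position: [0.5432, 0.2903, 0.0255]
ee_rot: [0.0, 0.707, 0.707, 0.0]
contact_force: [-0.4, -0.6, 6.0]
width: 0.0244
gripper_force: 39.6
```

Run:
```python
from h import *
d=look("wrist")
cv2.imwrite("pics/w2.png",cv2.resize(d["img"][120:320,120:390,::-1],None,fx=2.8,fy=2.8))
d=look("side")
cv2.imwrite("pics/s2.png",cv2.resize(d["img"][200:384,100:340,::-1],None,fx=3,fy=3))
```

```text
(no output)
```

View pics/w2.png

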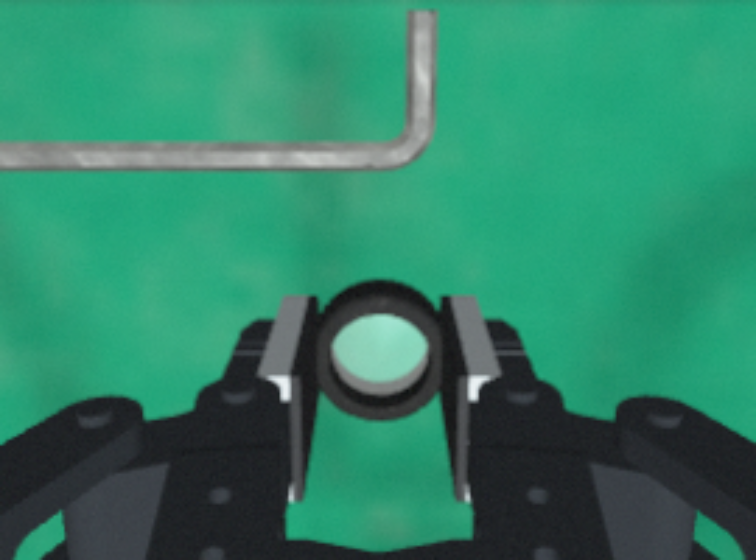

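View pics/s2.png

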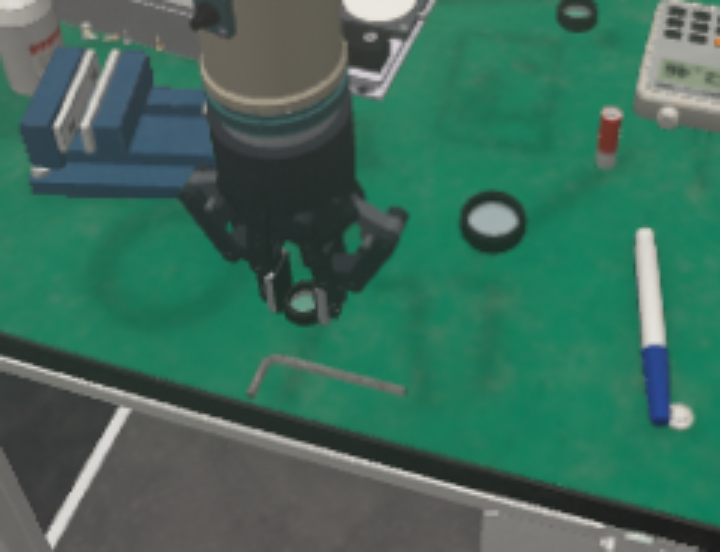

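The lens is held squarely between the pads in both views. Next I'll lift, fly to carrier 1 and check the pads with the wrist camera.

>>> tcp_steps:
  offsets: {"motion": [[0,0,-0.02,0],[0,0,-0.03,0],[0,0,-0.03,0],[0,0,-0.03,0]]}
  quiet: true

```text
ok
```

>>> tcp_steps:
  offsets: {"motion": [[-0.033,0.0055,0,0],[-0.033,0.0055,0,0],[-0.033,0.0055,0,0],[-0.033,0.0055,0,0],[-0.033,0.0055,0,0]]}
  quiet: true

```text
ok
```

>>> tcp_steps:
  offsets: {"motion": [[-0.033,0.0055,0,0],[-0.033,0.0055,0,0],[-0.033,0.0055,0,0],[0,0,0,0],[0,0,0,0]]}

```text
clock: 5.28
position: [0.5869, 0.0244, 0.1342]
ee_rot: [-0.0, 0.708, 0.706, -0.0]
contact_force: [-0.1, 1.4, -1.0]
width: 0.0245
gripper_force: 39.2
```

Run:
```python
from h import *
np.set_printoptions(precision=4,suppress=True)
print(pose()[:3,3])
d=look("wrist")
c=circ(d,d["img"].min(2)>240,.036);print(c[(c[:,2]>.02)&(c[:,2]<.07)] if len(c) else c)
c=circ(d,dark(d),.011);print(c[(c[:,2]>.02)&(c[:,2]<.07)])
cv2.imwrite("pics/w3.png",d["img"][:,:,::-1])
```

```text
[0.5869 0.0244 0.1342]
[[  0.5835  -0.0588   0.0562   0.8351 251.0312 288.9875]
 [  0.5869   0.0241   0.0561   0.915  252.     199.4565]]
[[  0.439   -0.0342   0.0417   0.8165 102.951  251.5196]
 [  0.5892   0.0818   0.0675   0.47   254.8593 130.1457]
 [  0.388    0.1101   0.0262   0.3058  14.7179  95.2179]
 [  0.7762   0.1711   0.025    0.2788 495.1667  10.9487]
 [  0.6558   0.1618   0.0399   0.2931 338.7293  28.4737]
 [  0.6504   0.1555   0.0555   0.1799 329.7784  34.7904]
 [  0.453    0.1801   0.0378   0.1991  78.95     4.23  ]]
```

View pics/w3.png

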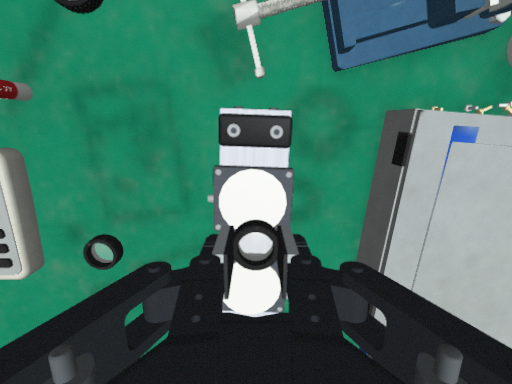

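The wrist camera puts pad 1 at (252,199), or (0.587, 0.024), directly under the TCP. The lens is held level at (255,245). I'll lower and release it.

>>> tcp_steps:
  offsets: {"motion": [[0,0,0.025,0],[0,0,0.025,0],[0,0,0.015,0],[0,0,0.0055,0],[0,0,0,0]]}

```text
clock: 5.75
position: [0.5855, 0.0276, 0.063]
ee_rot: [-0.001, 0.707, 0.708, -0.001]
contact_force: [-0.1, 0.9, -0.5]
width: 0.0245
gripper_force: 39.4
```

>>> tcp_steps:
  offsets: {"motion": [[0,0,0,0],[0,0,0,0],[0,0,0,0],[0,0,0,0],[0,0,0,0]]}
  jaw: 0.045

```text
clock: 6.17
position: [0.5873, 0.0262, 0.0651]
ee_rot: [0.001, 0.707, 0.707, 0.001]
contact_force: [-0.1, 1.3, -0.3]
width: 0.0448
gripper_force: 0.0
```

>>> tcp_steps:
  offsets: {"motion": [[0,0,-0.02,0],[0,0,-0.03,0],[0,0,-0.03,0],[0,0,0,0],[0,0,0,0]]}

```text
clock: 6.58
position: [0.5883, 0.026, 0.1467]
ee_rot: [0.002, 0.707, 0.707, 0.002]
contact_force: [0.1, 0.1, -1.1]
width: 0.0451
gripper_force: 0.0
```

Run:
```python
from h import *
np.set_printoptions(precision=4,suppress=True)
print(pose()[:3,3])
d=look("wrist")
for z in(.047,):
    c=circ(d,dark(d),z);print(c[(c[:,2]>.02)&(c[:,2]<.07)])
cv2.imwrite("pics/w4.png",d["img"][:,:,::-1])
```

```text
[0.5883 0.026  0.1467]
[[  0.5525  -0.0606   0.0236   0.0403 213.1778 289.7556]
 [  0.4602  -0.0169   0.0357   0.8157 106.7172 247.2727]
 [  0.5891   0.0267   0.0279   0.9116 252.2644 199.8391]
 [  0.5879   0.0532   0.0628   0.0581 251.4936 166.9808]
 [  0.5893   0.0828   0.0579   0.4678 252.4947 131.7128]
 [  0.4128   0.108    0.0292   0.2925  18.0833  95.9537]
 [  0.6434   0.1469   0.0467   0.3878 327.0278  37.8299]
 [  0.7552   0.1647   0.034    0.3629 486.4406  15.4196]
 [  0.4712   0.1719   0.0375   0.2959  84.1833   8.175 ]]
```

View pics/w4.png

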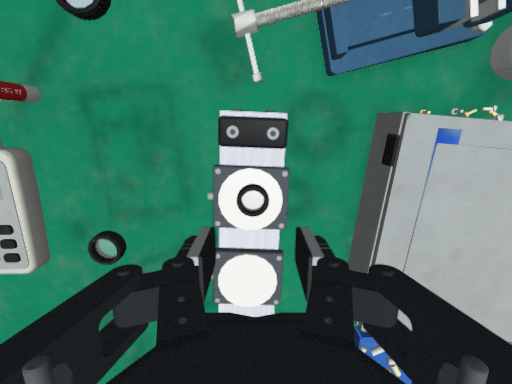

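Lens_28 lies flat and centred on pad 1 at (252,200), about 3 mm off centre. Next is lens_34.

>>> tcp_steps:
  offsets: {"motion": [[-0.012,-0.03,0,0],[-0.012,-0.03,0,0],[-0.012,-0.03,0,0],[-0.012,-0.03,0,0],[-0.011,-0.031,0,0]]}
  jaw: 0.055
  quiet: true

```text
ok
```

>>> tcp_steps:
  offsets: {"motion": [[0,0,0,0],[0,0,0,0]]}

```text
clock: 7.22
position: [0.4333, -0.0328, 0.1433]
ee_rot: [-0.001, 0.708, 0.707, -0.001]
contact_force: [0.7, -0.0, -0.5]
width: 0.0547
gripper_force: 0.0
```

Create near.py:
```python
from h import *
import sys
np.set_printoptions(precision=4,suppress=True)
P=pose()[:3,3];print("tcp",P)
d=look("wrist");z=float(sys.argv[1])
for m in(nongreen(d),dark(d)):
    c=circ(d,m,z);c=c[(c[:,2]>.02)&(c[:,2]<.07)&(c[:,3]>.6)&(np.hypot(c[:,0]-P[0],c[:,1]-P[1])<.08)];print(c)
```

```bash
python3 near.py .014
```

```text
tcp [ 0.4333 -0.0328  0.1433]
[[  0.4362  -0.0348   0.0348   0.905  256.5    193.5938]]
[[  0.4367  -0.0345   0.0355   0.9148 256.6465 193.697 ]]
```

>>> tcp_steps:
  offsets: {"motion": [[-0.0015,0.003,0.029,0],[0,0,0.03,0],[0,0,0.03,0],[0,0,0.02,0],[0,0,0.0095,0]]}
  quiet: true

```text
ok
```

>>> tcp_steps:
  offsets: {"motion": [[0,0,0,0],[0,0,0,0],[0,0,0,0],[0,0,0,0],[0,0,0,0]]}
  jaw: 0.026
  squeeze: 40

```text
clock: 8.1
position: [0.4398, -0.0344, 0.0266]
ee_rot: [0.001, 0.707, 0.707, 0.001]
contact_force: [0.8, 0.3, -0.2]
width: 0.0306
gripper_force: 39.6
```

>>> tcp_steps:
  offsets: {"motion": [[0,0,0,0],[0,0,0,0],[0,0,0,0]]}

```text
clock: 8.35
position: [0.439, -0.0344, 0.0262]
ee_rot: [0.0, 0.707, 0.707, 0.0]
contact_force: [-0.0, 0.1, -0.6]
width: 0.0311
gripper_force: 39.6
```

>>> tcp_steps:
  offsets: {"motion": [[0,0,-0.02,0],[0,0,-0.03,0],[0,0,-0.03,0],[0,0,-0.025,0],[0,0,0,0]]}

```text
clock: 8.77
position: [0.4421, -0.0351, 0.1354]
ee_rot: [0.004, 0.707, 0.707, 0.003]
contact_force: [0.8, 0.5, 0.1]
width: 0.0306
gripper_force: 39.8
```

>>> tcp_steps:
  offsets: {"motion": [[-0.0048,0.0285,0,0],[-0.0048,0.0285,0,0],[-0.0048,0.0285,0,0],[-0.0048,0.0285,0,0],[-0.0048,0.0285,0,0]]}
  quiet: true

```text
ok
```

>>> tcp_steps:
  offsets: {"motion": [[0,0,0,0],[0,0,0,0],[0,0,0,0]]}

```text
clock: 9.43
position: [0.5799, -0.0581, 0.1297]
ee_rot: [-0.001, 0.707, 0.707, -0.001]
contact_force: [-0.2, 0.7, -0.2]
width: 0.0311
gripper_force: 39.8
```

Run:
```python
from h import *
np.set_printoptions(precision=4,suppress=True)
d=look("wrist")
print(pose()[:3,3]);c=circ(d,d["img"].min(2)>240,.036);print(c[(c[:,2]>.05)&(c[:,2]<.07)])
```

```text
[ 0.5797 -0.058   0.13  ]
[[  0.5867   0.0237   0.0565   0.9629 261.4037  96.9954]]
```

>>> tcp_steps:
  offsets: {"motion": [[0,0.0035,0.025,0],[0,0,0.025,0],[0,0,0.01,0],[0,0,0.0055,0],[0,0,0,0]]}

```text
clock: 9.9
position: [0.5834, -0.058, 0.0644]
ee_rot: [-0.001, 0.707, 0.707, -0.001]
contact_force: [-0.2, 0.1, -0.9]
width: 0.0309
gripper_force: 39.8
```

>>> tcp_steps:
  offsets: {"motion": [[0,0,0,0],[0,0,0,0],[0,0,0,0],[0,0,0,0],[0,0,0,0]]}
  jaw: 0.055

```text
clock: 10.32
position: [0.5852, -0.0584, 0.066]
ee_rot: [0.001, 0.707, 0.707, 0.0]
contact_force: [-0.4, -0.1, 0.5]
width: 0.0552
gripper_force: 0.0
```

>>> tcp_steps:
  offsets: {"motion": [[0,0,-0.02,0],[0,0,-0.03,0],[0,0,-0.03,0],[0,0,0,0],[0,0,0,0]]}

```text
clock: 10.73
position: [0.5863, -0.0586, 0.1477]
ee_rot: [0.002, 0.707, 0.707, 0.001]
contact_force: [-0.3, 0.3, -0.4]
width: 0.0545
gripper_force: 0.0
```

Run:
```python
from h import *
np.set_printoptions(precision=4,suppress=True)
print(pose()[:3,3])
d=look("wrist")
c=circ(d,dark(d),.05);print(c[(c[:,2]>.02)&(c[:,2]<.07)&(c[:,3]>.8)])
```

```text
[ 0.5863 -0.0586  0.1477]
[[  0.587   -0.0586   0.0344   0.918  252.3694 200.8919]
 [  0.5887   0.0247   0.0262   0.9467 254.5354  96.1212]]
```

Lens_34 is on pad 2 at (0.587, -0.059), about 3 mm off centre. Next is lens_44.

>>> tcp_steps:
  offsets: {"motion": [[0.032,-0.017,0,0],[0.032,-0.017,0,0],[0.032,-0.017,0,0],[0.032,-0.017,0,0],[0.032,-0.017,0,0]]}
  jaw: 0.065
  quiet: true

```text
ok
```

>>> tcp_steps:
  offsets: {"motion": [[0.032,-0.017,0,0],[0.032,-0.017,0,0],[0.032,-0.017,0,0],[0,0,0,0],[0,0,0,0]]}

```text
clock: 11.62
position: [0.4468, 0.1988, 0.1441]
ee_rot: [-0.001, 0.706, 0.709, -0.001]
contact_force: [0.1, 0.1, -0.2]
width: 0.0648
gripper_force: 0.0
```

```bash
python3 near.py .016
```

```text
tcp [0.4468 0.1988 0.1441]
[[  0.4497   0.1976   0.0444   0.9333 255.9444 193.0635]]
[[  0.45     0.1977   0.0452   0.9354 255.7674 192.8527]]
```

>>> tcp_steps:
  offsets: {"motion": [[-0.001,0.003,0.031,0],[0,0,0.03,0],[0,0,0.03,0],[0,0,0.02,0],[0,0,0.01,0]]}
  quiet: true

```text
ok
```

>>> tcp_steps:
  offsets: {"motion": [[0,0,0,0],[0,0,0,0],[0,0,0,0],[0,0,0,0],[0,0,0,0]]}
  jaw: 0.036
  squeeze: 40

```text
clock: 12.5
position: [0.4527, 0.1967, 0.0252]
ee_rot: [0.001, 0.707, 0.707, 0.001]
contact_force: [0.4, 0.3, 0.2]
width: 0.0423
gripper_force: 40.5
```

>>> tcp_steps:
  offsets: {"motion": [[0,0,0,0],[0,0,0,0],[0,0,0,0]]}

```text
clock: 12.75
position: [0.452, 0.1968, 0.0247]
ee_rot: [0.0, 0.707, 0.707, 0.0]
contact_force: [-0.9, 0.4, -1.0]
width: 0.0424
gripper_force: 40.5
```

>>> tcp_steps:
  offsets: {"motion": [[0,0,-0.02,0],[0,0,-0.03,0],[0,0,-0.03,0],[0,0,-0.035,0],[0,0,0,0]]}

```text
clock: 13.17
position: [0.4558, 0.198, 0.1455]
ee_rot: [0.003, 0.707, 0.707, 0.006]
contact_force: [0.6, 0.6, -0.2]
width: 0.0423
gripper_force: 40.8
```

>>> tcp_steps:
  offsets: {"motion": [[-0.034,0.0128,0,0],[-0.034,0.0128,0,0],[-0.034,0.0128,0,0],[-0.034,0.0128,0,0],[-0.034,0.0128,0,0]]}
  quiet: true

```text
ok
```

>>> tcp_steps:
  offsets: {"motion": [[-0.034,0.0128,0,0],[-0.034,0.0128,0,0],[-0.034,0.0128,0,0],[-0.034,0.0128,0,0],[-0.034,0.0128,0,0]]}
  quiet: true

```text
ok
```

>>> tcp_steps:
  offsets: {"motion": [[0,0,0,0],[0,0,0,0],[0,0,0,0]]}

```text
clock: 14.25
position: [0.5791, -0.1429, 0.1386]
ee_rot: [-0.001, 0.707, 0.707, -0.0]
contact_force: [-0.8, -0.0, -0.3]
width: 0.0424
gripper_force: 40.8
```

Run:
```python
from h import *
np.set_printoptions(precision=4,suppress=True)
d=look("wrist")
print(pose()[:3,3]);c=circ(d,d["img"].min(2)>240,.036);print(c[(c[:,2]>.05)&(c[:,2]<.07)])
```

```text
[ 0.579  -0.1423  0.1388]
[[  0.5772  -0.2189   0.0549   0.5504 249.5035 288.7163]
 [  0.5803  -0.1407   0.0562   0.7447 253.7022 190.7079]
 [  0.5834  -0.0587   0.0567   0.9649 257.9429  94.5   ]]
```

>>> tcp_steps:
  offsets: {"motion": [[0.0015,0.001,0.03,0],[0,0,0.03,0],[0,0,0.01,0],[0,0,0.006,0],[0,0,0,0]]}

```text
clock: 14.72
position: [0.58, -0.1407, 0.0624]
ee_rot: [-0.001, 0.707, 0.708, -0.0]
contact_force: [1.2, 0.1, -0.6]
width: 0.0424
gripper_force: 40.8
```

>>> tcp_steps:
  offsets: {"motion": [[0,0,0,0],[0,0,0,0],[0,0,0,0],[0,0,0,0],[0,0,0,0]]}
  jaw: 0.062

```text
clock: 15.13
position: [0.5813, -0.1421, 0.0642]
ee_rot: [0.001, 0.707, 0.707, 0.0]
contact_force: [-0.4, -1.1, 0.2]
width: 0.0618
gripper_force: 0.0
```

>>> tcp_steps:
  offsets: {"motion": [[0,0,-0.02,0],[0,0,-0.03,0],[0,0,-0.03,0],[0,0,0,0],[0,0,0,0]]}

```text
clock: 15.55
position: [0.5822, -0.1424, 0.1458]
ee_rot: [0.002, 0.707, 0.707, 0.001]
contact_force: [0.1, -0.6, -0.1]
width: 0.062
gripper_force: 0.0
```

Run:
```python
from h import *
np.set_printoptions(precision=4,suppress=True)
print(pose()[:3,3])
d=look("wrist")
c=circ(d,dark(d),.052);print(c[(c[:,2]>.02)&(c[:,2]<.07)&(c[:,3]>.8)])
```

```text
[ 0.5822 -0.1424  0.1458]
[[  0.5831  -0.1386   0.0442   0.9331 252.8477 197.2649]
 [  0.5867  -0.0606   0.0322   0.9557 257.5161  97.4839]]
```

Lens_44 is on pad 3 at (0.583, -0.139), about 3 mm off centre. The last one is lens_54.

>>> tcp_steps:
  offsets: {"motion": [[-0.018,-0.029,0,0],[-0.018,-0.029,0,0],[-0.018,-0.029,0,0],[-0.018,-0.029,0,0],[-0.018,-0.029,0,0]]}
  jaw: 0.075
  quiet: true

```text
ok
```

>>> tcp_steps:
  offsets: {"motion": [[0,0,0,0],[0,0,0,0],[0,0,0,0]]}

```text
clock: 16.27
position: [0.4358, -0.2316, 0.1426]
ee_rot: [-0.001, 0.707, 0.707, 0.0]
contact_force: [-0.3, -0.1, -0.8]
width: 0.0748
gripper_force: 0.0
```

```bash
python3 near.py .018
```

```text
tcp [ 0.4358 -0.2316  0.1426]
[[  0.4374  -0.2327   0.0546   0.9362 254.2875 193.5813]]
[[  0.4373  -0.2325   0.0557   0.9349 254.2733 193.4969]]
```

>>> tcp_steps:
  offsets: {"motion": [[-0.001,0.0015,0.03,0],[0,0,0.03,0],[0,0,0.03,0],[0,0,0.02,0],[0,0,0.0105,0]]}
  quiet: true

```text
ok
```

>>> tcp_steps:
  offsets: {"motion": [[0,0,0,0],[0,0,0,0],[0,0,0,0],[0,0,0,0],[0,0,0,0]]}
  jaw: 0.046
  squeeze: 40

```text
clock: 17.15
position: [0.4381, -0.2331, 0.0237]
ee_rot: [0.001, 0.707, 0.707, 0.0]
contact_force: [0.0, -0.5, -1.2]
width: 0.0522
gripper_force: 41.9
```

>>> tcp_steps:
  offsets: {"motion": [[0,0,0,0],[0,0,0,0],[0,0,0,0]]}

```text
clock: 17.4
position: [0.4374, -0.233, 0.0231]
ee_rot: [0.0, 0.707, 0.707, 0.0]
contact_force: [0.4, -0.4, -0.4]
width: 0.0525
gripper_force: 41.9
```

>>> tcp_steps:
  offsets: {"motion": [[0,0,-0.02,0],[0,0,-0.03,0],[0,0,-0.03,0],[0,0,-0.035,0],[0,0,0,0]]}
  quiet: true

```text
ok
```

>>> tcp_steps:
  offsets: {"motion": [[0.0027,0.028,0,0],[0.0027,0.028,0,0],[0.0027,0.028,0,0],[0.0027,0.028,0,0],[0.0027,0.028,0,0]]}
  quiet: true

```text
ok
```

>>> tcp_steps:
  offsets: {"motion": [[0,0,0,0],[0,0,0,0],[0,0,0,0]]}

```text
clock: 18.48
position: [0.5763, -0.219, 0.137]
ee_rot: [-0.001, 0.707, 0.707, -0.0]
contact_force: [-0.8, -0.8, -1.0]
width: 0.0525
gripper_force: 42.5
```

>>> tcp_steps:
  offsets: {"motion": [[0,0.001,0.03,0],[0,0,0.03,0],[0,0,0.01,0],[0,0,0.006,0],[0,0,0,0]]}

```text
clock: 18.9
position: [0.577, -0.2192, 0.0609]
ee_rot: [-0.001, 0.707, 0.707, -0.0]
contact_force: [-0.3, 0.5, -1.6]
width: 0.0522
gripper_force: 42.5
```

>>> tcp_steps:
  offsets: {"motion": [[0,0,0,0],[0,0,0,0],[0,0,0,0],[0,0,0,0],[0,0,0,0]]}
  jaw: 0.074

```text
clock: 19.32
position: [0.5788, -0.2196, 0.0628]
ee_rot: [0.001, 0.707, 0.707, 0.0]
contact_force: [0.3, -0.2, -0.1]
width: 0.0738
gripper_force: 0.0
```

>>> tcp_steps:
  offsets: {"motion": [[0,0,-0.02,0],[0,0,-0.03,0],[0,0,-0.03,0],[0,0,0,0],[0,0,0,0]]}
  quiet: true

```text
ok
```

>>> tcp_steps:
  offsets: {"motion": [[0.03,-0.03,-0.01,0],[0.03,-0.03,-0.01,0],[0.03,-0.03,-0.01,0],[0.03,-0.03,-0.01,0],[0.03,-0.03,-0.01,0]]}
  quiet: true

```text
ok
```

>>> tcp_steps:
  offsets: {"motion": [[0.03,-0.02,0,0],[0.03,-0.02,0,0],[0.03,-0.02,0,0],[0.03,0,0,0],[0.03,0,0,0]]}
  quiet: true

```text
ok
```

>>> tcp_steps:
  offsets: {"motion": [[0.03,0,0,0],[0.03,0,0,0],[0.03,0,0,0],[0,0,0,0],[0,0,0,0]]}

```text
clock: 20.98
position: [0.3739, 0.165, 0.1886]
ee_rot: [-0.001, 0.706, 0.708, -0.001]
contact_force: [0.4, -0.4, -0.1]
width: 0.0736
gripper_force: 0.0
```

Run:
```python
from h import *
np.set_printoptions(precision=4,suppress=True)
d=look("top");i=d["img"]
c=circ(d,dark(d),.05);print(c[(c[:,2]>.02)&(c[:,2]<.07)&(c[:,0]>.45)&(c[:,0]<.7)&(abs(c[:,1])<.3)])
cv2.imwrite("pics/t5.png",cv2.resize(i[140:240,200:390,::-1],None,fx=4,fy=4))
d=look("side");cv2.imwrite("pics/s5.png",cv2.resize(d["img"][110:240,170:310,::-1],None,fx=4,fy=4))
```

```text
[[  0.5748  -0.0616   0.0237   0.2336 282.1765 170.2941]
 [  0.5908  -0.0601   0.026    0.2751 281.6842 161.8421]
 [  0.5909   0.0255   0.0202   0.2615 251.5    161.5714]
 [  0.5789  -0.2207   0.0553   0.8531 338.1346 168.5192]
 [  0.5817  -0.1394   0.0428   0.8456 309.5    167.1053]
 [  0.5843   0.0823   0.0605   0.4071 231.66   164.9   ]
 [  0.6264   0.1939   0.0293   0.3332 193.2857 149.    ]
 [  0.642    0.1471   0.0436   0.2343 209.3659 145.5122]
 [  0.6922  -0.1921   0.0608   0.0627 327.5    130.    ]]
```

View pics/t5.png

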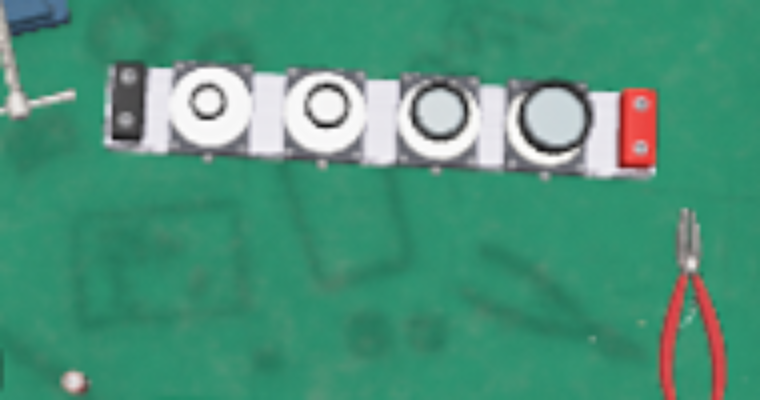

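View pics/s5.png

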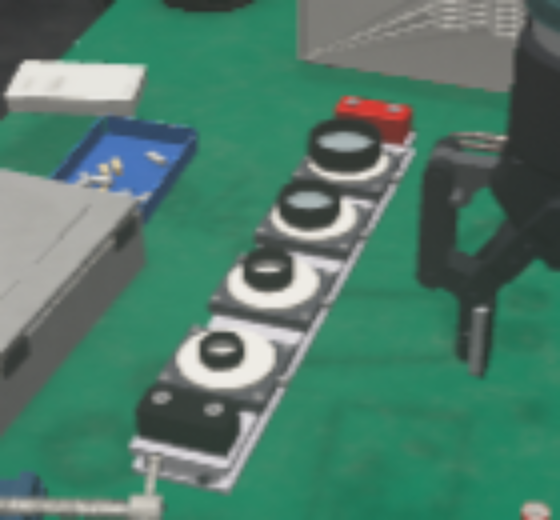

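All four lenses lie flat on their pads in the right order. In the top crop they are at (208,101), (326,105), (439,110) and (553,116), within about 5 mm of centre, and the gripper is clear. I'll hand the job in.

```bash
python3 -c "
from rig import manip
print(manip.sign_off())"
```

```text
the job is handed in; nothing more can be done
None
```

All four lens cells lie flat on their pads in order of diameter, lens_54 next to the red stop, each within about 5 mm of its pad's centre and let go; the job was handed in at about 21 s, and no verdict came back.

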